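# Gauge the round pocket of a desk carousel with a depth rod

### The arm

A 7-joint arm with a two-finger parallel gripper is mounted at the origin on the work surface. World frame = base frame: x ahead of the robot, y to its left, z up, the work surface at z = 0. Lengths are in m, angles in rad, forces in N, time in s.
With the tool pointing down it reaches from about 0.4 to 0.875 m from the base axis. Payload 6.5 kg.
Tool frame: the origin (TCP) lies on the centre line of the jaws, within the pads' length; the fingertips stand 11 mm ahead of it and the grasp point (between the pads) lies 8 mm behind it (manip.tips_ahead is the distance from the TCP to the fingertips, in m); z points along the fingers, y is the line along which they close (so a half turn about z gives the same grasp; the last joint's range is limited). The gripper opens to 88 mm and grips with 3 to 60 N. Pads are 18 mm wide; open, the fingers measure 123 mm over their backs; the gripper's body (75 mm by 187 mm) begins 45 mm behind the grasp point.
Start: joints at [-1.386, 0.536, -0.004, 1.538, 0.003, 1.067, -0.071], TCP at [0.161, 0.63, 0.25] pointing down, gripper open.
Joint ranges: [-2.7, 2.7], [-0.37, 2.16], [-1.27, 1.26], [0.24, 2.4], [-1.31, 4.45], [0.19, 1.91], [-2.76, 2.76]. Speed limits (rad/s): [2.39, 2.39, 3.14, 3.14, 3.14, 3.14, 3.14].

### API

Orientations are given as a unit quaternion [x, y, z, w].
In Python, from rig import manip gives the robot as it stands. The module is installed in compiled form; this text tells all that it offers.
- The arm moves only by the tool send_rows, never from a script. Its argument "series" is one flat list of numbers, 6 for each row, row after row: the shift along the tool's x, y, z in mm, then the turn, a rotation vector about the tool's x, y, z in rad. In form: [tx, ty, tz, ax, ay, az, tx, ty, tz, ax, ay, az, ...]. A call has 1 to 5 rows; each row is the pose to reach, as a shift and turn from the pose commanded when the call began, along the tool's axes at that moment; what a row does not reach only later rows make up. A row lasts 1/10 s, in which the tool goes at most 50 mm and 8.59 degrees, less where a joint would pass 70% of its speed; a pose out of reach is approached as far as the arm can. A call with a gripper value outside its range is refused whole. "fingers" is the finger opening in mm, from 0 to 88.1, set as the call begins (left out, the last holds). The fingers move at their own pace and stop on an object; "force" is the grip in N (left out, the last holds). Time passes only in rows, so rows that repeat a pose let the fingers close. It gives the time, the measured TCP pose, the force, the opening and the grip force at its end, in the units of the state.
- manip.read_state(): the state, without advancing time (a new reading comes with each control period).
- manip.read_camera(name): name is "side" or "top" or "wrist"; returns a dict with "image" (420x560x3 uint8, red, green, blue), "range_z" (420x560 float32, m along the optical axis (not along the pixel's ray), 0 where there is no reading), "mtx" (3x3 intrinsics, pixels), "pose" (4x4, takes a point from camera to world coordinates); the wrist camera has in their place "hand_eye" (4x4, takes a point from camera to tool coordinates, whose origin is the TCP and whose axes are the flange's). Camera axes: x right, y up, looking along -z (the intrinsics and any distortion apply to the point x, -y, -z); pixel columns grow to the right and rows downward; lengths in m; the calibration is good to about 2 mm. A picture is of the moment at which its call begins: read the wrist's pose just before it.
- manip.finish_job(): hands the job in; it is judged then, once.
The state is a dict: "time_s": time; "joints": joint angles; "joint_vel": joint speeds; "effort": joint torques, N m; "position": TCP position; "tcp_rot": TCP orientation; "ft_force": force on the tool from outside, world axes, zero at the start; "torque": the same for the moment, N m; "finger_gap": finger opening in m; "grip_force": force on a finger pad.
Only numpy, scipy, OpenCV 4.12 (cv2) and the standard library are available. Lean on these libraries where they do the work, as an engineer would, in place of code of your own. Each camera call takes 0.05 s, during which the arm holds its last target. There are 200 camera calls.

### The job

I am measuring the desk carousel on the kitchen island for a liner: pick up the metal depth rod and lower it, foot first, into the carousel's round pocket until it bottoms out on the pocket floor; do not drop it in. Keep hold of it, lightly pressed down against the bottom, for about two seconds while I read it, then let go and leave it standing upright in the pocket. Do not shift or knock over the marker bundle.

Things in the scene. Friction and masses are not known exactly. Their poses are not given: they have to be found in the camera images.
- depth_rod: bare metal depth rod standing on its foot on the worktop, 130 mm tall, about 200 g: flat round foot 30 mm across and 10 mm thick, shaft 14 mm across with dark graduation rings, and from 85 to 130 mm above the underside a round ringed grip 18 mm across. Origin: centre of the foot's underside; z up along the rod; same all round, so yaw means nothing.
- carousel: white square desk carousel, 170 x 170 mm, flat top 78 mm above the worktop (knob at its centre: to 90 mm), on a grey fluted knob base 200 mm across. Foot fixed; turns stiffly (0.3 N m) about its vertical axis, starts at any angle. Pockets 50 mm deep: one round (54 mm), one square, three oblong. Origin: on the axis, 6 mm above the worktop; z up; round pocket at x = y = +42 mm.
- round_pocket (a point): centre of the flat floor of the carousel's round pocket (54 mm across, 50 mm deep), 28 mm above the worktop; the pocket's mouth is 50 mm straight above it. Its z points up; it turns with the carousel.
- marker_bundle: bystander: seven white markers with black caps standing in a steel clip, 125 mm tall, 49 mm across, clip sticking out to 36 mm from the middle. Loose, easily knocked over; may stand as near as 95 mm from the depth rod, centre to centre. Origin: centre of its underside; z up.
Mind the look-alikes: they are no part of the job. What is meant by the depth_rod is not red or yellow, and is the smaller of those in its own colour.

How it is judged:
By the outcome, as a careful person would: the job done as asked, in the order asked, and still so for the second after the job is handed in, with the robot touching nothing.
It also fails if it takes over 45 s, if anything falls off the work surface, if the arm or the gripper's body presses on something with over 40 N, if the wrist force passes 120 N, or if a joint passes its speed limit or range.

## Working session

There is one attempt and no reset: what is moved stays moved. The work goes in short steps, Python scripts to look and compute and a tool call to move; the robot and the scene stay as the last step left them, time stands still between calls to the robot, and variables do not carry over. Pictures are saved under pics/ and viewed, at most 10 in all, crops included, and the job is handed in when it is done.

Besides the shell and the picture viewer there is one more tool, called as a command line: name --argument value ..., lists and objects as JSON in quotes. send_rows: Moves the arm, as the interface text tells. Its arguments: {"type":"object","properties":{"series":{"type":"array"},"fingers":{"type":"number"},"force":{"type":"number"}},"required":["series"]}

```bash
mkdir -p pics
cat > h.py <<'E'
import numpy as np, cv2
from rig import manip
from scipy.spatial.transform import Rotation as R
def cam(n):
    s=manip.read_state(); c=manip.read_camera(n)
    if n=="wrist":
        T=np.eye(4);T[:3,:3]=R.from_quat(s["tcp_rot"]).as_matrix();T[:3,3]=s["position"]
        c["pose"]=T@c["hand_eye"]
    return c
def cloud(c):
    z=c["range_z"];h,w=z.shape;K=c["mtx"];u,v=np.meshgrid(np.arange(w),np.arange(h))
    p=np.stack([(u-K[0,2])/K[0,0]*z,-(v-K[1,2])/K[1,1]*z,-z,np.ones_like(z)],-1)
    return (p@c["pose"].T)[...,:3]
def save(c,n): cv2.imwrite(f"pics/{n}.png",c["image"][...,::-1])
def ray(c,u,v,z):
    K=c["mtx"];d=c["pose"][:3,:3]@np.array([(u-K[0,2])/K[0,0],-(v-K[1,2])/K[1,1],-1]);o=c["pose"][:3,3]
    return o+d*(z-o[2])/d[2]
E
python3 - <<'E'
from h import *
s=manip.read_state();print(s["position"],s["tcp_rot"],s["time_s"])
for n in("side","top"):
    c=cam(n);save(c,n+"0");print(n,c["pose"].round(3),c["mtx"].round(1));np.savez(n+"0.npz",**{k:v for k,v in c.items()})
E
```

```text
[0.16118907 0.62910127 0.24885245] [ 1.25010573e-01  9.92155033e-01 -8.63491328e-04 -3.26287640e-05] 0.0
side [[ 0.96   0.14  -0.244  0.393]
 [-0.281  0.519 -0.807 -0.578]
 [ 0.014  0.843  0.537  0.481]
 [ 0.     0.     0.     1.   ]] [[492.2   0.  287.1]
 [  0.  492.2 203.7]
 [  0.    0.    1. ]]
top [[-0.028  0.998 -0.065  0.534]
 [-0.999 -0.03  -0.021  0.091]
 [-0.023  0.064  0.998  0.794]
 [ 0.     0.     0.     1.   ]] [[435.5   0.  278.1]
 [  0.  435.5 215.1]
 [  0.    0.    1. ]]
```

View pics/top0.png

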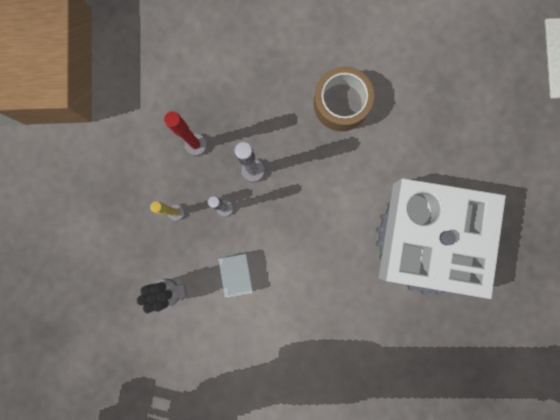

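View pics/side0.png

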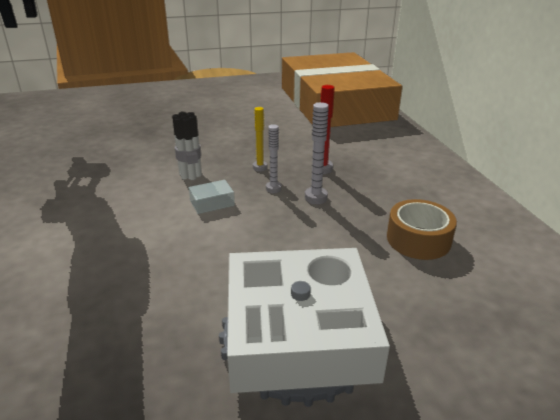

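Candidates in the top view, by grip top: red tall rod (172,120), yellow small rod (157,208), large metal rod (244,151) and small metal rod (214,203, foot at 224,208). I choose the small metal one. The round pocket is at (423,209) and the marker bundle at (157,297).

Run:
```python
from h import *
t=dict(np.load("top0.npz"));s=dict(np.load("side0.npz"))
cv2.imwrite("pics/crop.png",np.hstack([cv2.resize(t["image"][130:310,130:290],None,fx=2.5,fy=2.5),cv2.resize(s["image"][80:220,220:350],(400,450))])[...,::-1])
P=cloud(t);Q=cloud(s)
def blob(P,x0,x1,y0,y1,z0,z1):
    m=(P[...,0]>x0)&(P[...,0]<x1)&(P[...,1]>y0)&(P[...,1]<y1)&(P[...,2]>z0)&(P[...,2]<z1);return P[m]
for n,u,v in (("rod",214,203),("tall",244,151),("yel",157,208),("mark",155,297)):
    print(n,P[v,u].round(3))
for name,X in(("top",P),("side",Q)):
    # tops of the things
    m=((X[...,2]>.09)&(X[...,1]>.1)).astype(np.uint8)
    k,l,st,ce=cv2.connectedComponentsWithStats(m)
    for i in range(1,k):
        if st[i,4]>25:
            p=X[l==i];zt=np.percentile(p[:,2],98);q=p[p[:,2]>zt-.01];print(name,ce[i].round(),st[i,4],zt.round(3),((q.min(0)+q.max(0))/2).round(4))
print("footray",ray(t,224,208,.01),"topray",ray(t,214,203,.13), "side top",ray(s,273,128,.13),"side foot",ray(s,273,187,.01))
print("pocket",ray(t,423,209,.078),ray(s,329,270,.078))
# top plane of carousel
for n,X,im in(("top",P,t["image"]),("side",Q,s["image"])):
    m=((abs(X[...,2]-.078)<.012)&(im.min(2)>140)&(X[...,1]<.1)).astype(np.uint8)
    c,h=cv2.findContours(m,cv2.RETR_CCOMP,cv2.CHAIN_APPROX_NONE)
    c0=max(c,key=cv2.contourArea)
    for i,cc in enumerate(c):
        if cv2.contourArea(cc)>80:
            w=np.array([ray(dict(pose=(t if n=="top" else s)["pose"],mtx=(t if n=="top" else s)["mtx"]),*q[0],.078)[:2] for q in cc],np.float32)
            r=cv2.minAreaRect(w*1000);print(n,cv2.contourArea(cc),np.round(r[0],1),np.round(r[1],1),round(r[2],1))
```

```text
rod [0.598 0.203 0.132]
tall [0.666 0.15  0.182]
yel [0.593 0.291 0.13 ]
mark [0.457 0.297 0.127]
top [33. 55.] 4201 0.093 [0.864  0.508  0.0923]
top [178. 125.] 460 0.177 [0.7179 0.2537 0.1728]
top [245. 155.] 397 0.185 [0.6672 0.151  0.1811]
top [215. 203.] 152 0.132 [0.5995 0.2036 0.1285]
top [159. 208.] 181 0.132 [0.5946 0.2925 0.1282]
top [154. 298.] 763 0.128 [0.4548 0.3028 0.1231]
side [ 8. 14.] 349 0.29 [0.1505 0.5737 0.2859]
side [30.  8.] 207 0.272 [0.176  0.6759 0.2676]
side [105.  11.] 2586 0.163 [0.3011 1.2859 0.1611]
side [531.   8.] 1146 0.162 [1.8213 0.9565 0.1615]
side [334.  70.] 398 0.092 [0.8802 0.6027 0.0915]
side [322. 119.] 1090 0.183 [0.6931 0.1982 0.1782]
side [259. 118.] 194 0.13 [0.596  0.2905 0.1251]
side [185. 124.] 554 0.125 [0.4559 0.3004 0.121 ]
side [273. 136.] 228 0.13 [0.6008 0.2014 0.1253]
footray [0.60038399 0.20509198 0.01      ] topray [0.59838133 0.20289725 0.13      ] side top [0.59794473 0.19203544 0.13      ] side foot [0.59788542 0.19264276 0.01      ]
pocket [ 0.58309787 -0.13131532  0.078     ] [ 0.58341584 -0.1352994   0.078     ]
top 10938.5 [ 534.8 -164.6] [172.9 169.9] 78.7
top 327.5 [ 471.7 -193.8] [52.3 18.3] 78.9
top 318.5 [ 497.2 -198.7] [52.  18.1] 78.9
top 817.0 [ 501.6 -114.8] [47.5 49. ] 79.3
top 254.5 [ 536.6 -169.9] [27.2 31.3] 42.5
top 477.5 [ 567.5 -213. ] [26.6 54.8] 78.8
top 833.0 [ 583.6 -130.9] [53.9 51.3] 42.5
side 14487.5 [ 535.4 -167.7] [170.5 169.7] 78.6
side 859.0 [ 566.9 -217.6] [30.1 53.9] 78.6
side 568.5 [ 471.2 -198.7] [55.3 18.3] 79.4
side 546.5 [ 496.7 -203.8] [55.3 18.3] 78.7
side 487.0 [ 536.9 -166.3] [47.2 27.7] 85.1
side 983.0 [ 501.2 -119. ] [50.6 48.8] 78.6
side 998.0 [ 583.  -135.2] [56.3 54.6] 72.1
```

View pics/crop.png

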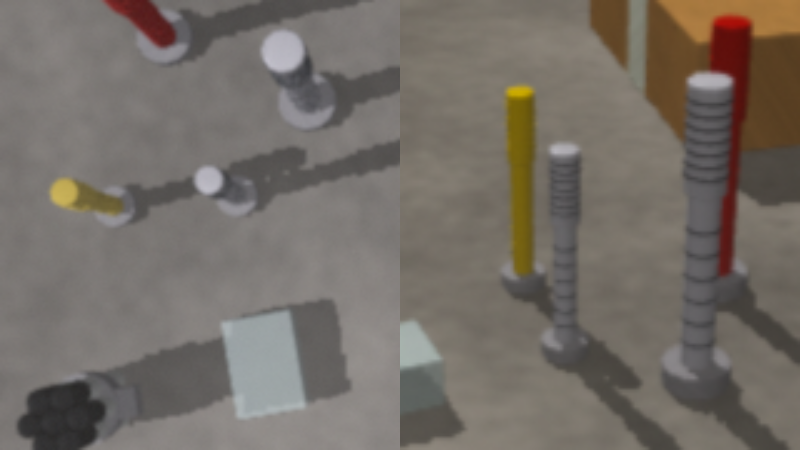

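The crop confirms it. The small ringed bare-metal rod (crop 215,183 left, 565,240 right) is the target, and the larger ringed metal rod beside it is the look-alike. I keep the current yaw because it leaves the gripper body clear of the tall rod, and move above.

send_rows --series '[-38,-22,0,0,0,0,-76,-44,0,0,0,0,-114,-66,0,0,0,0,-152,-88,0,0,0,0,-190,-110,0,0,0,0]' --fingers 50

```text
time_s: 0.6
position: [0.319, 0.4743, 0.2495]
tcp_rot: [0.125, 0.992, -0.0, -0.0]
ft_force: [0.8, 0.6, 0.3]
finger_gap: 0.0507
grip_force: 0.0
```

send_rows --series '[-38,-22,0,0,0,0,-76,-44,0,0,0,0,-114,-66,0,0,0,0,-152,-88,0,0,0,0,-190,-110,0,0,0,0]'

```text
time_s: 1.1
position: [0.4757, 0.3207, 0.2495]
tcp_rot: [0.125, 0.992, -0.0, -0.0]
ft_force: [0.3, 0.3, -0.8]
finger_gap: 0.05
grip_force: 0.0
```

```bash
cat >> h.py <<'E'
def go(x,y,z):
    s=manip.read_state();r=R.from_quat(s["tcp_rot"])
    print("t",round(s["time_s"],2),s["position"].round(4) if hasattr(s["position"],"round") else s["position"],"tilt z",r.as_matrix()[:,2].round(4),"tool mm",(r.inv().apply(np.array([x,y,z])-s["position"])*1000).round(1))
E
python3 -c "
from h import *
go(.599,.2,.25);c=cam('wrist');save(c,'w1')"
```

```text
t 1.1 [0.4757 0.3207 0.2495] tilt z [-4.e-04 -3.e-04 -1.e+00] tool mm [-149.4  -86.4   -0.5]
```

send_rows --series '[-36,-21,0,0,0,0,-72,-42,0,0,0,0,-108,-63,0,0,0,0,-140,-82,0,0,0,0,-147,-85,0,0,0,0]'

```text
time_s: 1.65
position: [0.5989, 0.1981, 0.2494]
tcp_rot: [0.128, 0.992, -0.001, 0.001]
ft_force: [0.9, 0.1, 0.1]
finger_gap: 0.05
grip_force: 0.0
```

```bash
python3 -c "
from h import *
go(.599,.2,.25);c=cam('wrist');save(c,'w2');np.savez('w2.npz',**c);print(c['hand_eye'].round(3),c['mtx'].round(1))
X=cloud(c)
m=((X[...,2]>.1)&(X[...,2]<.14)).astype(np.uint8)
k,l,st,ce=cv2.connectedComponentsWithStats(m)
for i in range(1,k):
  if st[i,4]>25:
    p=X[l==i];zt=np.percentile(p[:,2],98);q=p[p[:,2]>zt-.006];print(ce[i].round(),st[i,4],zt.round(3),((q.min(0)+q.max(0))/2).round(4),np.ptp(q,0).round(3))
"
```

```text
t 1.65 [0.5989 0.1981 0.2494] tilt z [ 0.0012 -0.0031 -1.    ] tool mm [ 0.4  1.9 -0.6]
[[-0.     0.963  0.27   0.07 ]
 [ 1.     0.    -0.     0.001]
 [-0.     0.27  -0.963 -0.136]
 [ 0.     0.     0.     1.   ]] [[363.5   0.  281.2]
 [  0.  363.5 207.9]
 [  0.    0.    1. ]]
[405. 165.] 803 0.132 [0.5957 0.2939 0.1295] [0.018 0.018 0.007]
[290. 201.] 640 0.132 [0.6005 0.2049 0.1297] [0.017 0.017 0.007]
[249. 287.] 538 0.14 [0.6631 0.1537 0.1368] [0.016 0.023 0.006]
```

View pics/w2.png

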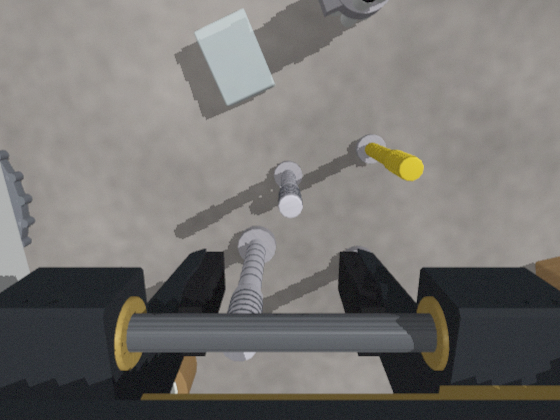

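The wrist view shows the target rod's top at (290,204) and foot at (288,175). The yellow rod is at (411,167) and the tall metal rod at (245,350). The wrist fix puts the target at about (0.600, 0.204), so I shift over and lower beside the rod.

send_rows --series '[0,6,20,0,0,0,0,6,45,0,0,0,0,6,70,0,0,0,0,6,85,0,0,0,0,6,85,0,0,0]'

```text
time_s: 2.2
position: [0.5954, 0.2101, 0.1625]
tcp_rot: [0.124, 0.992, -0.001, -0.002]
ft_force: [0.5, -0.2, -0.3]
finger_gap: 0.0498
grip_force: 0.0
```

```bash
python3 -c "
from h import *
go(.600,.204,.099);c=cam('wrist');save(c,'w3')
X=cloud(c)
m=((X[...,2]>.11)&(X[...,2]<.135)&(np.hypot(X[...,0]-.6,X[...,1]-.204)<.03)).astype(np.uint8)
k,l,st,ce=cv2.connectedComponentsWithStats(m)
for i in range(1,k):
  if st[i,4]>25:
    p=X[l==i];zt=np.percentile(p[:,2],98);q=p[p[:,2]>zt-.006];print(ce[i].round(),st[i,4],zt.round(3),((q.min(0)+q.max(0))/2).round(4),np.ptp(q,0).round(3))
"
```

```text
t 2.2 [0.5954 0.2101 0.1625] tilt z [-0.0045 -0.0011 -1.    ] tool mm [-6.2 -4.6 63.5]
[273. 257.] 1340 0.132 [0.6006 0.205  0.1295] [0.018 0.017 0.007]
```

View pics/w3.png

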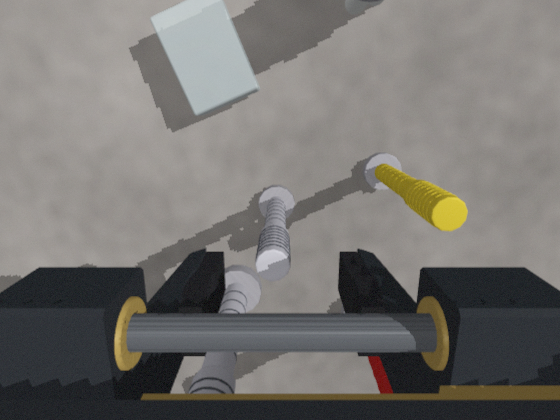

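The rod top (272,262) sits between the fingers. I settle first and re-measure the TCP.

send_rows --series '[0,0,0,0,0,0,0,0,0,0,0,0]'

```text
time_s: 2.45
position: [0.5984, 0.2097, 0.1662]
tcp_rot: [0.125, 0.992, 0.001, 0.001]
ft_force: [-0.0, -0.2, 0.6]
finger_gap: 0.0501
grip_force: 0.0
```

```bash
python3 -c "
from h import *
go(.6005,.2045,.099)"
```

```text
t 2.45 [0.5984 0.2097 0.1662] tilt z [ 0.0022  0.001  -1.    ] tool mm [-3.2 -4.6 67.2]
```

send_rows --series '[-3,-5,5,0,0,0,-3,-5,20,0,0,0,-3,-5,40,0,0,0,-3,-5,57,0,0,0,-3,-5,66,0,0,0]'

```text
time_s: 2.95
position: [0.5981, 0.2029, 0.0963]
tcp_rot: [0.125, 0.992, -0.001, -0.001]
ft_force: [-0.7, 0.5, -0.1]
finger_gap: 0.0501
grip_force: 0.0
```

send_rows --series '[0,0,0,0,0,0,0,0,0,0,0,0,0,0,0,0,0,0]'

```text
time_s: 3.25
position: [0.6, 0.2038, 0.0996]
tcp_rot: [0.125, 0.992, 0.0, 0.001]
ft_force: [0.5, 0.3, -0.3]
finger_gap: 0.0499
grip_force: 0.0
```

```bash
python3 -c "
from h import *
go(.6005,.2045,.099);c=cam('wrist');save(c,'w4')
X=cloud(c)
m=((X[...,2]>.1)&(X[...,2]<.135)&(np.hypot(X[...,0]-.6,X[...,1]-.204)<.02)).astype(np.uint8)
q=X[m>0];print(len(q),((q.min(0)+q.max(0))/2).round(4),np.ptp(q,0).round(3))"
```

```text
t 3.25 [0.6    0.2038 0.0996] tilt z [ 1.5e-03  5.0e-04 -1.0e+00] tool mm [-0.3  0.8  0.6]
2049 [0.5973 0.2049 0.1161] [0.012 0.018 0.032]
```

View pics/w4.png

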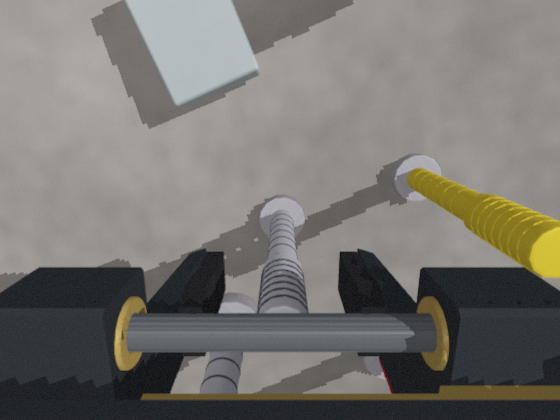

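The rod (283,280) is centred between the fingers, so I close on it.

send_rows --series '[0,0,0,0,0,0,0,0,0,0,0,0,0,0,0,0,0,0,0,0,0,0,0,0,0,0,0,0,0,0]' --fingers 10 --force 30

```text
time_s: 3.8
position: [0.5994, 0.2038, 0.0988]
tcp_rot: [0.125, 0.992, 0.0, 0.0]
ft_force: [-0.2, 0.2, 0.1]
finger_gap: 0.0172
grip_force: 30.0
```

send_rows --series '[0,0,0,0,0,0,0,0,0,0,0,0,0,0,0,0,0,0]'

```text
time_s: 4.1
position: [0.5994, 0.2038, 0.0988]
tcp_rot: [0.125, 0.992, 0.0, 0.0]
ft_force: [0.0, 0.9, 1.2]
finger_gap: 0.0172
grip_force: 30.0
```

send_rows --series '[0,0,-8,0,0,0,0,0,-25,0,0,0,0,0,-50,0,0,0,0,0,-75,0,0,0,0,0,-95,0,0,0]'

```text
time_s: 4.6
position: [0.5998, 0.2035, 0.1966]
tcp_rot: [0.125, 0.992, 0.0, 0.001]
ft_force: [-0.1, -0.7, -2.2]
finger_gap: 0.0169
grip_force: 30.0
```

send_rows --series '[0,0,-10,0,0,0,0,0,-15,0,0,0,0,0,-15,0,0,0,0,0,-15,0,0,0]'

```text
time_s: 5.0
position: [0.5987, 0.2034, 0.2078]
tcp_rot: [0.125, 0.992, -0.0, -0.001]
ft_force: [-0.1, -0.0, -2.7]
finger_gap: 0.017
grip_force: 30.0
```

```bash
python3 -c "
from h import *
go(.5835,-.133,.209)
print(manip.read_state()['ft_force'])"
```

```text
t 5.0 [0.5987 0.2034 0.2078] tilt z [-1.5e-03 -6.0e-04 -1.0e+00] tool mm [ -68.8 -329.7   -0.9]
[-0.11368822 -0.00394819 -2.71213762]
```

Lifted. Now I carry it over the pocket.

send_rows --series '[-4,-20,0,0,0,0,-11,-55,0,0,0,0,-19,-90,0,0,0,0,-26,-125,0,0,0,0,-33,-160,0,0,0,0]'

```text
time_s: 5.5
position: [0.5907, 0.039, 0.2076]
tcp_rot: [0.125, 0.992, -0.0, -0.001]
ft_force: [0.3, 0.3, -2.7]
finger_gap: 0.0171
grip_force: 30.0
```

send_rows --series '[-7,-35,0,0,0,0,-15,-70,0,0,0,0,-22,-105,0,0,0,0,-30,-140,0,0,0,0,-34,-160,0,0,0,0]'

```text
time_s: 6.0
position: [0.5835, -0.1269, 0.2077]
tcp_rot: [0.127, 0.992, -0.001, -0.001]
ft_force: [0.3, -0.4, -2.2]
finger_gap: 0.017
grip_force: 30.0
```

send_rows --series '[-2,-10,0,0,0,0,-2,-10,0,0,0,0,-2,-10,0,0,0,0]'

```text
time_s: 6.3
position: [0.5843, -0.1314, 0.2082]
tcp_rot: [0.124, 0.992, 0.001, -0.0]
ft_force: [-0.3, -0.3, -2.4]
finger_gap: 0.0171
grip_force: 30.0
```

```bash
python3 -c "
from h import *
c=cam('wrist');save(c,'w5');t=cam('top');s=cam('side');save(s,'s5')
go(.5835,-.133,.209)
m=0
for n,c in(('w',c),('top',t),('side',s)):
    X=cloud(c);im=c['image']
    m=((abs(X[...,2]-.078)<.012)&(im.min(2)>130)&(X[...,1]<.1)).astype(np.uint8)
    cs,h=cv2.findContours(m,cv2.RETR_CCOMP,cv2.CHAIN_APPROX_NONE)
    for cc in cs:
        if cv2.contourArea(cc)>300:
            w=np.array([ray(c,*q[0],.078)[:2] for q in cc],np.float32);r=cv2.minAreaRect(w*1000);print(n,cv2.contourArea(cc),np.round(r[0],1),np.round(r[1],1),round(r[2],1))
"
python3 - <<'E'
import cv2,numpy as np
a=cv2.imread('pics/w5.png');b=cv2.imread('pics/s5.png')[100:400,200:480]
cv2.imwrite('pics/ws5.png',np.hstack([cv2.resize(a,(400,300)),cv2.resize(b,(400,300))]))
E
```

```text
t 6.45 [ 0.5845 -0.1312  0.2086] tilt z [-2.e-04  9.e-04 -1.e+00] tool mm [ 0.5 -2.  -0.4]
w 50797.5 [ 535.6 -165.3] [170.7 170.6] 78.7
w 1869.5 [ 567.9 -211.8] [25.1 51.9] 80.8
w 978.0 [ 536.3 -167.5] [24.7 26.4] 29.7
w 1536.0 [ 497.8 -199.5] [52.1 16.5] 78.9
w 1690.0 [ 472.7 -194.4] [51.7 16.3] 79.0
w 4558.0 [ 502.5 -115.5] [46.7 46.7] 78.6
top 7140.0 [ 512.6 -160.1] [172.9 124.6] 78.7
top 314.5 [ 472. -194.] [51.6 17.8] 78.9
top 306.0 [ 497.1 -198.9] [51.1 17.6] 78.8
top 787.5 [ 501.7 -114.7] [45.9 48.1] 78.8
side 12925.0 [ 535.3 -168. ] [171.2 169.7] 78.6
side 788.0 [ 566.8 -218.6] [28.2 52.3] 78.6
side 517.0 [ 471.6 -199.4] [53.7 17.4] 77.7
side 490.5 [ 496.8 -204.6] [53.6 16.7] 78.9
side 378.0 [ 536.9 -162.8] [39.9 25.1] 71.3
side 922.5 [ 501.6 -120.2] [48.5 47.4] 78.3
```

View pics/ws5.png

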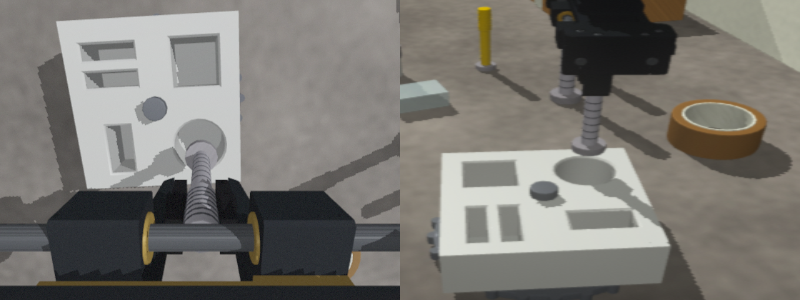

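The left (wrist) half shows the foot (200,153) heading into the round pocket (200,145). In the right (side) half the foot (588,146) is above the pocket's rear, still 30 mm up. By the calibration the TCP is within 1 mm of the pocket centre, (0.585, -0.132). I lower it.

send_rows --series '[0,-1,8,0,0,0,0,-1,22,0,0,0,0,-1,40,0,0,0,0,-1,56,0,0,0,0,-1,66,0,0,0]'

```text
time_s: 6.95
position: [0.5828, -0.1336, 0.1403]
tcp_rot: [0.125, 0.992, 0.0, -0.001]
ft_force: [-0.4, 0.6, -1.9]
finger_gap: 0.0175
grip_force: 30.0
```

send_rows --series '[0,0,2,0,0,0,0,0,4,0,0,0,0,0,6,0,0,0,0,0,8,0,0,0,0,0,8,0,0,0]'

```text
time_s: 7.45
position: [0.5841, -0.1341, 0.1349]
tcp_rot: [0.125, 0.992, 0.0, 0.0]
ft_force: [-0.2, 1.3, -2.5]
finger_gap: 0.0168
grip_force: 30.0
```

send_rows --series '[0,0,0,0,0,0,0,0,0,0,0,0]'

```text
time_s: 7.65
position: [0.5841, -0.1342, 0.135]
tcp_rot: [0.125, 0.992, -0.0, 0.0]
ft_force: [-0.2, 0.3, -3.1]
finger_gap: 0.0168
grip_force: 30.0
```

send_rows --series '[0,1,1,0,0,0,0,2,2,0,0,0,0,2,4,0,0,0,0,2,5,0,0,0,0,2,5,0,0,0]'

```text
time_s: 8.15
position: [0.5843, -0.1322, 0.1295]
tcp_rot: [0.125, 0.992, -0.0, -0.0]
ft_force: [0.4, 1.1, -2.4]
finger_gap: 0.0172
grip_force: 30.0
```

send_rows --series '[0,0,1,0,0,0,0,0,1,0,0,0,0,0,1,0,0,0]'

```text
time_s: 8.45
position: [0.5845, -0.1322, 0.1287]
tcp_rot: [0.125, 0.992, 0.0, 0.0]
ft_force: [0.0, -0.9, -2.0]
finger_gap: 0.017
grip_force: 30.0
```

send_rows --series '[0,0,1,0,0,0,0,0,1,0,0,0,0,0,1,0,0,0]'

```text
time_s: 8.75
position: [0.5845, -0.1322, 0.1277]
tcp_rot: [0.125, 0.992, 0.0, 0.0]
ft_force: [0.4, 0.1, -1.9]
finger_gap: 0.017
grip_force: 30.0
```

send_rows --series '[0,0,0.5,0,0,0,0,0,1,0,0,0,0,0,1,0,0,0]'

```text
time_s: 9.05
position: [0.5846, -0.1322, 0.1268]
tcp_rot: [0.125, 0.992, -0.0, 0.0]
ft_force: [1.1, -0.4, -1.8]
finger_gap: 0.0168
grip_force: 30.0
```

send_rows --series '[0,0,0.5,0,0,0,0,0,0.5,0,0,0,0,0,0.5,0,0,0]'

```text
time_s: 9.35
position: [0.5848, -0.1323, 0.1267]
tcp_rot: [0.125, 0.992, 0.0, 0.0]
ft_force: [-0.9, 0.4, 3.7]
finger_gap: 0.0169
grip_force: 30.0
```

It has bottomed out: Fz went from -2 to +3.7, about 6 N of press. I hold it there.

send_rows --series '[0,0,0,0,0,0,0,0,0,0,0,0,0,0,0,0,0,0,0,0,0,0,0,0,0,0,0,0,0,0]'

```text
time_s: 9.85
position: [0.5848, -0.1323, 0.1267]
tcp_rot: [0.125, 0.992, -0.0, 0.0]
ft_force: [-1.8, 0.4, 5.8]
finger_gap: 0.0171
grip_force: 30.0
```

send_rows --series '[0,0,0,0,0,0,0,0,0,0,0,0,0,0,0,0,0,0,0,0,0,0,0,0,0,0,0,0,0,0]'

```text
time_s: 10.35
position: [0.5848, -0.1323, 0.1267]
tcp_rot: [0.125, 0.992, -0.0, 0.0]
ft_force: [-1.0, 1.1, 5.7]
finger_gap: 0.0172
grip_force: 30.0
```

send_rows --series '[0,0,0,0,0,0,0,0,0,0,0,0,0,0,0,0,0,0,0,0,0,0,0,0,0,0,0,0,0,0]'

```text
time_s: 10.85
position: [0.5848, -0.1322, 0.1267]
tcp_rot: [0.125, 0.992, 0.0, 0.0]
ft_force: [-1.3, 0.2, 5.8]
finger_gap: 0.0174
grip_force: 30.0
```

send_rows --series '[0,0,0,0,0,0,0,0,0,0,0,0,0,0,0,0,0,0,0,0,0,0,0,0,0,0,0,0,0,0]'

```text
time_s: 11.35
position: [0.5848, -0.1323, 0.1267]
tcp_rot: [0.125, 0.992, -0.0, 0.0]
ft_force: [-1.1, 0.7, 5.2]
finger_gap: 0.0169
grip_force: 30.0
```

```bash
python3 -c "
from h import *
s=cam('side');cv2.imwrite('pics/s6.png',cv2.resize(s['image'][180:400,200:480],None,fx=2,fy=2)[...,::-1])
print(manip.read_state()['ft_force'])"
```

```text
[-0.63633556  0.63435867  5.6652994 ]
```

View pics/s6.png

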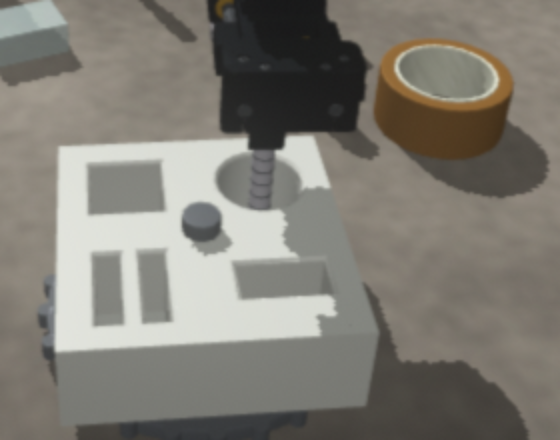

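The side crop shows the rod shaft (262,180) down inside the round pocket. It has been held for over 2 s, so I ease the grip, open, and retreat straight up.

send_rows --series '[0,0,0,0,0,0,0,0,0,0,0,0,0,0,0,0,0,0]' --force 5

```text
time_s: 11.7
position: [0.5849, -0.1322, 0.1266]
tcp_rot: [0.125, 0.992, 0.0, 0.0]
ft_force: [-1.2, -0.7, 4.3]
finger_gap: 0.018
grip_force: 5.0
```

send_rows --series '[0,0,0,0,0,0,0,0,0,0,0,0,0,0,0,0,0,0,0,0,0,0,0,0,0,0,0,0,0,0]' --fingers 50

```text
time_s: 12.2
position: [0.5844, -0.1322, 0.1261]
tcp_rot: [0.125, 0.992, -0.0, -0.0]
ft_force: [-0.3, 0.9, -0.0]
finger_gap: 0.0496
grip_force: 0.0
```

send_rows --series '[0,0,-5,0,0,0,0,0,-20,0,0,0,0,0,-40,0,0,0,0,0,-65,0,0,0,0,0,-90,0,0,0]'

```text
time_s: 12.7
position: [0.5846, -0.1323, 0.2184]
tcp_rot: [0.125, 0.992, -0.0, 0.0]
ft_force: [0.2, 0.1, 0.3]
finger_gap: 0.0499
grip_force: 0.0
```

send_rows --series '[0,0,-25,0,0,0,0,0,-45,0,0,0,0,0,-50,0,0,0,0,0,-50,0,0,0,0,0,-50,0,0,0]'

```text
time_s: 13.2
position: [0.5839, -0.132, 0.2655]
tcp_rot: [0.125, 0.992, 0.0, -0.001]
ft_force: [0.7, -0.4, -0.6]
finger_gap: 0.0504
grip_force: 0.0
```

```bash
python3 -c "
from h import *
go(0,0,0)
s=cam('side');save(s,'s7');t=cam('top')
for n,c,b in(('side',s,None),('top',t,None),('wrist',cam('wrist'),None)):
    X=cloud(c);m=(np.hypot(X[...,0]-.585,X[...,1]+.133)<.035)&(X[...,2]>.09)&(X[...,2]<.17)
    q=X[m]
    for a,b in((.09,.12),(.12,.15),(.15,.17)):
        w=q[(q[:,2]>a)&(q[:,2]<b)]
        if len(w):print(n,len(w),np.median(w,0).round(3),w[:,2].max().round(3))
"
```

```text
t 13.2 [ 0.5839 -0.132   0.2655] tilt z [-1.2e-03  2.0e-04 -1.0e+00] tool mm [598.1 -17.  266.3]
side 216 [ 0.584 -0.139  0.105] 0.12
side 309 [ 0.583 -0.14   0.135] 0.15
side 175 [ 0.585 -0.137  0.157] 0.158
top 36 [ 0.582 -0.126  0.1  ] 0.118
top 42 [ 0.58  -0.126  0.132] 0.15
top 14 [ 0.581 -0.126  0.155] 0.159
wrist 85 [ 0.58  -0.129  0.101] 0.12
wrist 207 [ 0.578 -0.129  0.137] 0.15
wrist 548 [ 0.585 -0.131  0.159] 0.161
```

View pics/s7.png

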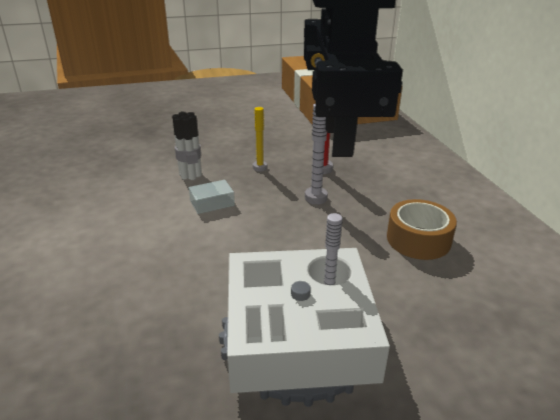

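The rod stands upright in the round pocket (333,250), its top at 0.158 m (28 + 130 mm). The gripper is clear and the marker bundle (187,145) hasn't moved.

```bash
python3 -c "
from rig import manip
print(manip.finish_job())"
```

```text
the job is handed in; nothing more can be done
None
```

The depth rod was lowered to the floor of the round pocket, held there under a light press for just over 2 s, then released; it stands upright, the marker bundle is undisturbed, and the job is handed in.

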